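# Load a laminated block into the glue-up cradle

### The job

Push the laminated block up the wooden ramp and under the steel bridge, without picking it up, until its trailing edge drops behind the lip and it lies flat and square in the cradle, held against the lip by the sprung buffer. Feel for the buffer, since the cradle is clamped at a different distance each time, and do not drive the buffer to the end of its travel. Leave the tin, the sanding block and the foam offcut beside it where they are, and take the hand clear.

Things in the scene. Friction and masses are not known exactly. Their poses are not given: they have to be found in the camera images.
- block_center (a point): centre of the block (120 mm long along x, 110 mm wide along y, 45 mm high along z; 0.3 to 0.65 kg; too wide to grip): cream foam boards between two plywood skins, lying flat on the table before the foot of the ramp, askew by up to 0.25 rad. Its x axis is to point up the ramp. Pressed on the spring its tail may hang on the fingertips by friction: draw the tips down a little.
- ramp: fixed plywood ramp, 150 mm wide, no rails. Origin on the table at the middle of its foot edge; x points level in the uphill direction, y to the left of that, z up. The surface climbs straight from height 0 at x = 0 to 36 mm at x = 130 mm, then is level to x = 160 mm.
- ramp_top (a point): point on the ramp's level top, at its far edge (x = 160, height 36 mm). In line beyond it stands a fixed steel cradle: a level lip plate, top 34 mm above the table, 140 mm wide, carries on from the ramp and ends at the lip edge, which is 20 to 55 mm past this point (it varies and is not measured). Past the lip edge the cradle's flat bed lies 22 mm above the table.
- ramp_crest (a point): point where slope turns level (x = 130 mm). The cradle's dark steel bridge: cross panel 17 to 37 mm past the lip edge, 102 to 168 mm above the table, 192 mm wide, on two legs 152 mm apart inside. The block passes under it; an upright gripper behind the block hits it before the block is home, so lean the fingers some 35 degrees, tips ahead uphill.
- buffer (a joint): how far the buffer is pushed in, m: 0 at rest, end of travel 0.032. Black rubber pad, 100 mm wide, 26 to 60 mm above the table, at the bed's far end, sprung against uphill motion (3 N to start it, then 250 N/m). At rest its face is 112 mm past the lip edge, so the block drops when the buffer is in by 8 mm or slightly more; over 22 mm is over-driven.
- tin: green paint tin with a paper band, 80 mm diameter, 110 mm high, origin under its centre; stands beside the run-up on the side to the right of the uphill direction; leave it
- sander: cork sanding block with wooden grip, 100 x 55 x 40 mm, origin under its centre, beside the ramp on the side to the right of the uphill direction; leave it
- offcut: bar of cream foam 160 x 50 x 25 mm, origin under its centre, beside the ramp on the side to the left of the uphill direction; leave it
Things that resemble listed ones, but are neither listed nor needed, are in the scene too. Leave any blue, purple or yellow look-alike of the part that bears block_center alone.

How it is judged:
By the outcome, as a careful person would: the job done as asked, in the order asked, and still so for the second after the job is handed in, with the robot touching nothing.
It also fails if it takes over 64 s, if anything falls off the work surface, if the arm or the gripper's body presses on something with over 40 N, if the wrist force passes 120 N, or if a joint passes its speed limit or range.

### The arm

A 6-joint arm with a two-finger parallel gripper is mounted at the origin on the work surface. World frame = base frame: x ahead of the robot, y to its left, z up, the work surface at z = 0. Lengths are in m, angles in rad, forces in N, time in s.
With the tool pointing down it reaches from about 0.3 to 0.875 m from the base axis. Payload 6.4 kg.
Tool frame: the origin (TCP) lies midway between the tips of the shut fingers; the grasp point (between the pads) lies 19 mm behind it (ctrl.pinch_z is the distance from the TCP to the grasp point, in m); z points along the fingers, y is the line along which they close (so a half turn about z gives the same grasp; the last joint's range is limited). The gripper opens to 85 mm and grips with 20 to 120 N. Pads are 22 mm wide; open, the fingers measure 114 mm over their backs; the gripper's body (76 mm by 85 mm) begins 54 mm behind the grasp point. The pads swing forward as they close: fully open they stand 13 mm farther back than shut.
Start: joints at [1.044, 0.181, 1.607, -0, 1.354, -0.206], TCP at [0.181, 0.546, 0.231] pointing down, gripper open.
Joint ranges: [-2.99, 2.99], [-0.89, 2.07], [0.3, 2.58], [-1.14, 4.28], [0, 2.63], [-3.12, 3.12]. Speed limits (rad/s): [2.57, 2.57, 3.01, 3.14, 3.14, 3.14].

### API

Orientations are given as a unit quaternion [w, x, y, z].
In Python, from bench import ctrl gives the robot as it stands.
- The arm moves only by the tool apply_moves, never from a script. Its argument "moves" is a list of rows, each an object with "jaw": the opening, from 0 (shut) to 1 (fully open); "offset": the shift along the tool's x, y, z in mm, a list of three; "rot": the turn, a rotation vector about the tool's x, y, z in degrees, a list of three. In form: [{"jaw": jaw, "offset": [dx, dy, dz], "rot": [ax, ay, az]}, ...]. A call has exactly 5 rows; each row shifts and turns the commanded pose from where the row before left it, along the tool's axes as they then stand; what a row does not reach is not made up. A row lasts 1/8 s, in which the tool goes at most 62.5 mm and 10.7 degrees, less where a joint would pass 70% of its speed; a pose out of reach is approached as far as the arm can. A call is refused whole if a number of a shift passes 62.5 or a number of a turn 10.7, either way. A call with a gripper value outside its range is refused whole. The fingers move at their own pace and stop on an object; the grip force is fixed at half the most. Time passes only in rows, so rows that do not move let the fingers close, or fill a call up. It gives the time, the measured TCP pose, the force, the opening and the grip force at its end, in the units of the state.
- ctrl.get_obs(): the state, without advancing time (a new reading comes with each control period).
- ctrl.camera(name): name is "scene" or "top"; returns (picture, depth): 480x640x3 uint8, red, green, blue; 480x640 float32, m along the optical axis (not along the pixel's ray), 0 where there is no reading.
- ctrl.camera_params(name): a dict with "K" (3x3 intrinsics, pixels), "cam_to_world" (4x4, takes a point from camera to world coordinates). Camera axes: x right, y down, z forward; pixel columns grow to the right and rows downward; lengths in m; the calibration is good to about 2 mm. A picture is of the moment at which its call begins. camera_params takes no time and is no camera call.
- ctrl.hand_in(): hands the job in; it is judged then, once.
Trained networks look in the newest picture that a camera, given by its name, has taken for a name from the list of things; names that differ only in an ending like _2 or _b are one class to them, and where a whole thing is asked for, a point or a joint stands for the part that bears it (a point fixed in the world has none). Each returns a list of dicts, best first, with "score" (0 to 1); they miss things now and then, are a little off and sometimes report something else, mostly with a low value. They report only what shows in the picture. A call takes as long as a camera call. They do not tell look-alikes from the thing itself.
- ctrl.outline_of(camera, target): "region" (480x640 bool, what is visible of it) and "position" ([column, row] in pixels, amid what is visible of it).
The state is a dict: "time_s": time; "q": joint angles; "dq": joint speeds; "joint_efforts": joint torques, N m; "eef_pos": TCP position; "eef_rot": TCP orientation; "wrist_force": force on the tool from outside, world axes, zero at the start; "torque": the same for the moment, N m; "opening": opening from 0.0 (shut) to 1.0 (fully open); "grasp_force": force on a finger pad.
Only numpy, scipy, OpenCV 4.12 (cv2) and the standard library are available. Lean on these libraries where they do the work, as an engineer would, in place of code of your own. Each camera call takes 0.05 s, during which the arm holds its last target. There are 200 camera calls.

## Working session

There is one attempt and no reset: what is moved stays moved. The work goes in short steps, Python scripts to look and compute and a tool call to move; the robot and the scene stay as the last step left them, time stands still between calls to the robot, and variables do not carry over. Pictures are saved under pics/ and viewed, at most 10 in all, crops included, and the job is handed in when it is done.

Besides the shell and the picture viewer there is one more tool, called after "Call:" as name(argument=value, ...), one argument or row to a line, values as JSON. apply_moves: Moves the arm, as the interface text tells. Its arguments: {"type":"object","properties":{"moves":{"type":"array"}},"required":["moves"]}

```bash
mkdir -p pics; ls
cat > h.py <<'E'
import numpy as np,cv2
from bench import ctrl
def snap(n,f=None):
    im,d=ctrl.camera(n)
    if f: cv2.imwrite('pics/'+f,im[:,:,::-1])
    return im,d
def pts(n,d,mask):
    p=ctrl.camera_params(n);K=np.array(p['K']);T=np.array(p['cam_to_world'])
    v,u=np.nonzero(mask&(d>0));z=d[v,u]
    c=np.stack([(u-K[0,2])*z/K[0,0],(v-K[1,2])*z/K[1,1],z,np.ones_like(z)])
    return (T@c)[:3].T
E
python3 - <<'E'
from h import *
for n in('top','scene'):
    im,d=snap(n,n+'1.png')
    for t in('block_center','ramp','buffer','tin','sander','offcut','ramp_crest'):
        try:
            for o in ctrl.outline_of(n,t)[:3]:
                P=pts(n,d,o['region']);print(n,t,round(o['score'],2),np.round(o['position']),np.round(np.median(P,0),3),np.round(P.min(0),3),np.round(P.max(0),3))
        except Exception as e: print(n,t,e)
print(ctrl.get_obs())
E
```

```text
pics
top block_center 0.8 [496. 283.] [ 0.377 -0.616  0.045] [ 0.304 -0.692 -0.006] [ 0.454 -0.548  0.056]
top block_center 0.7 [424. 253.] [ 0.454 -0.426  0.045] [ 0.378 -0.52  -0.007] [ 0.534 -0.347  0.058]
top block_center 0.7 [433. 327.] [ 0.252 -0.448  0.045] [ 0.194 -0.526 -0.007] [ 0.312 -0.388  0.059]
top ramp 0.59 [257. 235.] [0.499 0.027 0.023] [ 0.422 -0.057 -0.009] [0.579 0.109 0.046]
top buffer 0.82 [172. 241.] [0.482 0.261 0.054] [0.438 0.248 0.021] [0.538 0.307 0.067]
top tin 0.97 [338. 175.] [ 0.66  -0.18   0.107] [ 0.633 -0.219  0.002] [ 0.711 -0.143  0.119]
top sander 0.82 [276. 181.] [ 0.661 -0.015  0.026] [ 0.637 -0.067 -0.008] [0.705 0.037 0.05 ]
top sander 0.2 [260. 237.] [0.498 0.028 0.023] [ 0.422 -0.059 -0.009] [0.579 0.112 0.046]
top offcut 0.67 [274. 289.] [ 0.364 -0.016  0.025] [ 0.338 -0.098 -0.007] [0.397 0.069 0.037]
top ramp_crest 0.66 [262. 240.] [0.499 0.027 0.023] [ 0.422 -0.057 -0.009] [0.578 0.109 0.046]
scene block_center 0.9 [331. 178.] [ 0.271 -0.43   0.042] [ 0.197 -0.533 -0.006] [ 0.318 -0.381  0.051]
scene block_center 0.69 [310. 256.] [ 0.5
[... 909 characters left out ...]
164 0.17 ]
{'time_s': 0.8, 'q': array([ 1.04372812e+00,  1.80778184e-01,  1.60699163e+00,  1.45279530e-05,
        1.35379562e+00, -2.06286461e-01]), 'dq': array([ 0.00083275, -0.001467  ,  0.00066903,  0.00018611, -0.00102067,
        0.00030635]), 'joint_efforts': array([ 6.05757577e-04, -4.44796979e+01, -3.51660669e+01, -3.64626758e-04,
        8.70206950e-04,  7.26789125e-06]), 'eef_pos': array([0.18128546, 0.54569789, 0.23130479]), 'eef_rot': array([-1.74294718e-06,  1.59705620e-01,  9.87164685e-01,  1.52477523e-05]), 'wrist_force': array([ 0.07951499,  0.85509096, -0.44540021]), 'torque': array([ 0.01658798,  0.02389815, -0.0362287 ]), 'grasp_force': 0.0, 'opening': 1.0007505176000933}
```

View pics/top1.png

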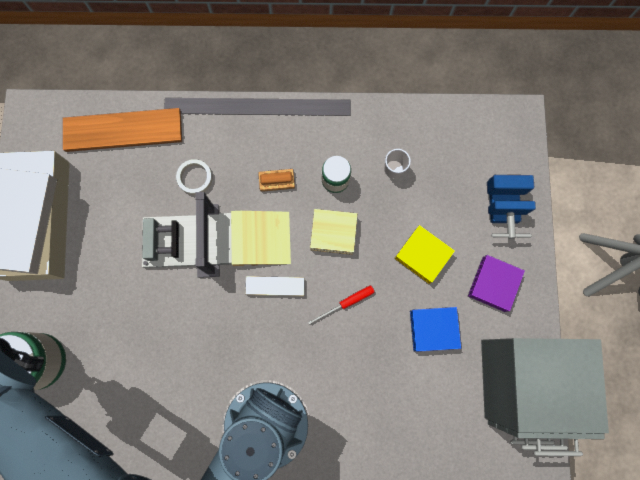

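View pics/scene1.png

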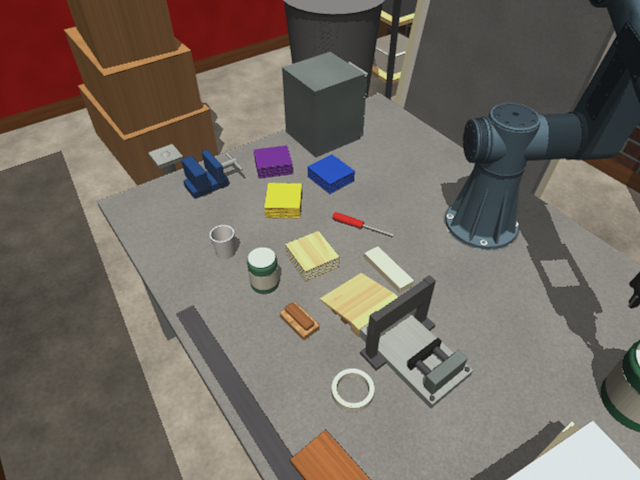

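The top view shows the real block at about (334,230) and the ramp at (260,237). The bridge is at (206,235) and the buffer pad at (176,240). Uphill is roughly world +y. Next I'll measure these precisely.

```bash
cat > meas.py <<'E'
from h import *
def block(n='top',zmin=.036,zmax=.056,box=(.42,.61,-.28,-.07)):
    im,d=snap(n);P=pts(n,d,np.ones(d.shape,bool))
    m=(P[:,2]>zmin)&(P[:,2]<zmax)&(P[:,0]>box[0])&(P[:,0]<box[1])&(P[:,1]>box[2])&(P[:,1]<box[3])
    Q=P[m];r=cv2.minAreaRect(Q[:,:2].astype(np.float32)*1000)
    return Q,r,P,im
if __name__=='__main__':
    Q,r,P,im=block();print('block',len(Q),r,np.median(Q,0))
    p=ctrl.camera_params('top');print('cam',np.round(np.array(p['cam_to_world']),3),p['K'][0][0])
    # ramp slope plane, y edges per strip
    for a in np.arange(-.08,.33,.01):
        s=P[(P[:,1]>a)&(P[:,1]<a+.01)&(P[:,0]>.40)&(P[:,0]<.62)]
        t=s[(s[:,2]>.012)&(s[:,2]<.2)]
        if len(t)<5: continue
        c=s[(s[:,0]>.47)&(s[:,0]<.53)]
        print(round(a+.005,3),'x',np.round(np.percentile(t[:,0],[1,99]),3),'z',np.round(np.percentile(c[:,2],[10,50,90]),4))
    m=(P[:,0]>.44)&(P[:,0]<.56)&(P[:,1]>-.03)&(P[:,1]<.07)
    A=P[m];c=np.linalg.lstsq(np.c_[A[:,:2],np.ones(len(A))],A[:,2],rcond=None)[0];print('slope',c,'dir deg',np.degrees(np.arctan2(c[1],c[0])),'foot y at x=.5',-(c[2]+.5*c[0])/c[1])
    b=P[(P[:,2]>.16)&(P[:,2]<.178)&(P[:,0]>.35)&(P[:,0]<.65)&(P[:,1]>.05)&(P[:,1]<.3)]
    print('bridge',cv2.minAreaRect(b[:,:2].astype(np.float32)*1000))
    o=ctrl.outline_of('top','buffer')[0];im2,d=snap('top');B=pts('top',d,o['region']);B=B[(B[:,2]>.054)&(B[:,2]<.064)];print('buf',cv2.minAreaRect(B[:,:2].astype(np.float32)*1000))
    cv2.imwrite('pics/crop1.png',cv2.resize(im[190:290,130:380,::-1],None,fx=3.2,fy=3.2,interpolation=cv2.INTER_CUBIC))
E
python3 meas.py
```

```text
block 1721 ((517.6743774414062, -176.86354064941406), (119.92821502685547, 112.10749053955078), 84.37662506103516) [ 0.51684008 -0.17561886  0.0450059 ]
cam [[ 1.200e-02 -9.820e-01  1.900e-01  2.040e-01]
 [-1.000e+00 -1.200e-02  1.000e-03 -1.260e-01]
 [ 1.000e-03 -1.900e-01 -9.820e-01  1.594e+00]
 [ 0.000e+00  0.000e+00  0.000e+00  1.000e+00]] 574.6580072968327
-0.035 x [0.45  0.522] z [0.0002 0.0051 0.0108]
-0.025 x [0.43  0.573] z [0.0032 0.0084 0.0121]
-0.015 x [0.429 0.572] z [0.006  0.0104 0.0146]
-0.005 x [0.431 0.573] z [0.0096 0.0143 0.0182]
0.005 x [0.428 0.573] z [0.0135 0.0173 0.0223]
0.015 x [0.428 0.576] z [0.0154 0.0194 0.0242]
0.025 x [0.427 0.575] z [0.0175 0.0225 0.0276]
0.035 x [0.426 0.572] z [0.0203 0.025  0.0294]
0.045 x [0.424 0.573] z [0.0226 0.0277 0.0328]
0.055 x [0.425 0.572] z [0.0258 0.0305 0.035 ]
0.065 x [0.423 0.571] z [0.0281 0.0332 0.0376]
0.075 x [0.422 0.57 ] z [0.0306 0.0358 0.0392]
0.085 x [0.423 0.57 ] z [0.0313 0.0362 0.0408]
0.095 x [0.422 0.569] z [0.0306 0.0361 0.0408]
0.105 x [0.425 0.571] z [0.0312 0.035  0.039 ]
0.115 x [0.426 0.565] z [0.
[... 527 characters left out ...]
                                                     ~~~~~~~~~~~~~^^^^^^^^^^^^^^^^^^^
    return _quantile_unchecked(
        a, q, axis, out, overwrite_input, method, keepdims, weights)
    return _ureduce(a,
                    func=_quantile_ureduce_func,
    ...<5 lines>...
                    overwrite_input=overwrite_input,
                    method=method)
    r = func(a, **kwargs)
    result = _quantile(arr,
                       quantiles=q,
    ...<2 lines>...
                       out=out,
                       weights=wgt)
    slices_having_nans = np.isnan(arr[-1, ...])
                                  ~~~^^^^^^^^^
IndexError: index -1 is out of bounds for axis 0 with size 0
```

```bash
sed -i 's/        print(round(a+.005/        if len(c)<5: continue\n        if a>.13: print(round(a+.005/' meas.py; python3 meas.py
python3 - <<'E'
from meas import *
Q,r,P,im=block()
b=Q[:,:2]-np.median(Q[:,:2],0)
# robust edges: rotate so that outlines are tight
best=None
for t in np.radians(np.arange(70,106,.5)):
    R=np.array([[np.cos(t),np.sin(t)],[-np.sin(t),np.cos(t)]]);c=Q[:,:2]@R.T
    lo,hi=np.percentile(c,1,axis=0),np.percentile(c,99,axis=0);A=np.prod(hi-lo)
    if best is None or A<best[0]: best=(A,np.degrees(t),hi-lo,R.T@((hi+lo)/2))
print(best)
E
```

```text
block 1710 ((518.25439453125, -177.00454711914062), (120.12542724609375, 112.43397521972656), 84.56452941894531) [ 0.51743023 -0.17672324  0.04488523]
cam [[ 1.200e-02 -9.820e-01  1.900e-01  2.040e-01]
 [-1.000e+00 -1.200e-02  1.000e-03 -1.260e-01]
 [ 1.000e-03 -1.900e-01 -9.820e-01  1.594e+00]
 [ 0.000e+00  0.000e+00  0.000e+00  1.000e+00]] 574.6580072968327
0.145 x [0.404 0.575] z [0.0183 0.0227 0.0292]
0.155 x [0.401 0.582] z [0.02   0.1192 0.1661]
0.165 x [0.404 0.589] z [0.0197 0.1634 0.1708]
0.175 x [0.405 0.587] z [0.0225 0.1656 0.171 ]
0.205 x [0.423 0.54 ] z [0.0164 0.0242 0.0272]
0.215 x [0.421 0.561] z [0.0176 0.0222 0.026 ]
0.225 x [0.42  0.557] z [0.018  0.0215 0.0264]
0.235 x [0.42  0.558] z [0.0185 0.0218 0.0263]
0.245 x [0.419 0.558] z [0.0177 0.0216 0.0267]
0.255 x [0.419 0.555] z [0.0227 0.0546 0.0624]
0.265 x [0.418 0.557] z [0.0547 0.0589 0.0644]
0.275 x [0.418 0.556] z [0.0204 0.0407 0.0534]
0.285 x [0.416 0.557] z [0.0186 0.0226 0.0522]
0.295 x [0.417 0.555] z [0.0181 0.0235 0.0508]
0.305 x [0.417 0.553] z [0.0186 0.0284 0.0649]
0.315 x [0.417 0.552] z [0.0337 0.07   0.0767]
0.325 x [0.415 0.553] z [0.0691 0.0741 0.0778]
slope [-0.01417134  0.27269508  0.02217044] dir deg 92.97485374384107 foot y at x=.5 -0.05531734597074976
bridge ((493.30499267578125, 166.6943359375), (192.96763610839844, 23.96489715576172), 2.901535987854004)
buf ((487.24530029296875, 278.10675048828125), (100.93524932861328, 55.39363098144531), 2.5464704036712646)
(np.float64(0.012728423014766644), np.float64(84.0), array([0.11724743, 0.10856036]), array([ 0.51762505, -0.17668556]))
```

View pics/crop1.png

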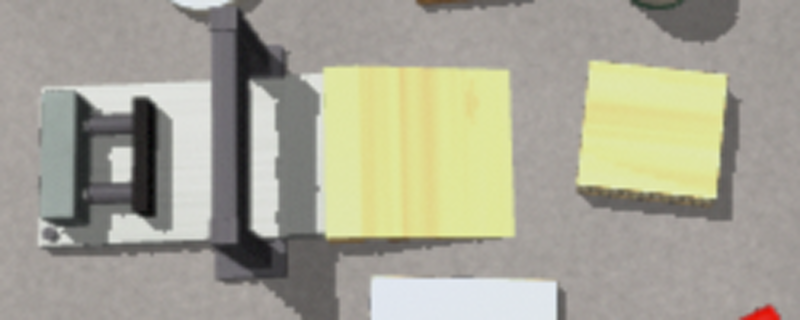

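The crop shows the block tail to the right, skewed about 8.5° clockwise from the ramp axis and about 7 mm to its right. The lip edge is near y = 0.140. First I'll nudge the front of the block's right side with shut fingers to square and centre it.

```bash
cat > plan.py <<'E'
import numpy as np,json,sys
from scipy.spatial.transform import Rotation as R,Slerp
from bench import ctrl
def goalR(head,lean):
    h,l=np.radians([head,lean]);u=np.array([np.cos(h),np.sin(h),0]);z=u*np.sin(l)-np.array([0,0,1])*np.cos(l)
    y=np.array([u[1],-u[0],0]);return R.from_matrix(np.c_[np.cross(y,z),y,z])
def cur():
    o=ctrl.get_obs();w,x,y,z=o['eef_rot'];return np.array(o['eef_pos']),R.from_quat([x,y,z,w])
def plan(wps,jaw):  # wps: (pos,head,lean,rows)
    p,r=cur();out=[]
    for g,head,lean,n in wps:
        g=np.array(g);G=goalR(head,lean);s=Slerp([0,1],R.concatenate([r,G]));p0=p.copy()
        for k in range(1,n+1):
            off=np.round(r.inv().apply(p0+(g-p0)*k/n-p)*1000,1);rot=np.round((r.inv()*s(k/n)).as_rotvec(degrees=True),1)
            p=p+r.apply(off/1000);r=r*R.from_rotvec(rot,degrees=True)
            out.append({"jaw":jaw,"offset":off.tolist(),"rot":rot.tolist()})
    for i,o in enumerate(out):
        if i%5==0:print('--')
        print(json.dumps(o)+',')
E
python3 -c "
from plan import *
plan([((.605,-.11,.24),88,-30,20)],0)"
```

```text
--
{"jaw": 0, "offset": [-30.4, -24.4, -0.4], "rot": [1.0, -1.3, 3.6]},
{"jaw": 0, "offset": [-32.0, -22.5, 0.6], "rot": [0.9, -1.3, 3.6]},
{"jaw": 0, "offset": [-33.2, -20.4, 1.8], "rot": [1.0, -1.3, 3.6]},
{"jaw": 0, "offset": [-34.4, -18.2, 2.9], "rot": [1.0, -1.2, 3.6]},
{"jaw": 0, "offset": [-35.4, -16.0, 3.9], "rot": [0.9, -1.3, 3.6]},
--
{"jaw": 0, "offset": [-36.2, -13.7, 4.9], "rot": [1.0, -1.3, 3.6]},
{"jaw": 0, "offset": [-36.9, -11.3, 6.0], "rot": [0.9, -1.3, 3.5]},
{"jaw": 0, "offset": [-37.4, -8.9, 7.0], "rot": [1.0, -1.3, 3.6]},
{"jaw": 0, "offset": [-37.6, -6.4, 7.9], "rot": [1.0, -1.3, 3.6]},
{"jaw": 0, "offset": [-37.8, -3.9, 9.0], "rot": [0.9, -1.3, 3.6]},
--
{"jaw": 0, "offset": [-37.8, -1.3, 9.8], "rot": [1.0, -1.2, 3.6]},
{"jaw": 0, "offset": [-37.5, 1.1, 10.6], "rot": [1.0, -1.3, 3.6]},
{"jaw": 0, "offset": [-37.2, 3.8, 11.4], "rot": [0.9, -1.3, 3.6]},
{"jaw": 0, "offset": [-36.6, 6.2, 12.2], "rot": [1.0, -1.3, 3.6]},
{"jaw": 0, "offset": [-35.8, 8.7, 12.8], "rot": [0.9, -1.3, 3.6]},
--
{"jaw": 0, "offset": [-34.9, 11.1, 13.5], "rot": [1.0, -1.3, 3.6]},
{"jaw": 0, "offset": [-33.8, 13.5, 14.1], "rot": [1.0, -1.3, 3.6]},
{"jaw": 0, "offset": [-32.5, 15.9, 14.6], "rot": [0.9, -1.2, 3.6]},
{"jaw": 0, "offset": [-31.2, 18.1, 14.9], "rot": [1.0, -1.3, 3.5]},
{"jaw": 0, "offset": [-29.6, 20.3, 15.4], "rot": [0.9, -1.3, 3.6]},
```

Call:
apply_moves(
  moves=[
    {"jaw":0,"offset":[-30,-24,0],"rot":[1,-1.3,3.6]},
    {"jaw":0,"offset":[-32,-22,0],"rot":[1,-1.3,3.6]},
    {"jaw":0,"offset":[-33,-20,2],"rot":[1,-1.3,3.6]},
    {"jaw":0,"offset":[-34,-18,3],"rot":[1,-1.3,3.6]},
    {"jaw":0,"offset":[-35,-16,4],"rot":[1,-1.3,3.6]},
  ],
)

```text
time_s: 1.68
eef_pos: [0.2872, 0.3828, 0.2334]
eef_rot: [0.049, 0.313, 0.947, -0.052]
wrist_force: [0.1, 0.8, 0.1]
opening: -0.002
grasp_force: 0.0
```

Call:
apply_moves(
  moves=[
    {"jaw":0,"offset":[-36,-14,5],"rot":[1,-1.3,3.6]},
    {"jaw":0,"offset":[-37,-11,6],"rot":[1,-1.3,3.6]},
    {"jaw":0,"offset":[-37,-9,7],"rot":[1,-1.3,3.6]},
    {"jaw":0,"offset":[-38,-6,8],"rot":[1,-1.3,3.6]},
    {"jaw":0,"offset":[-38,-4,9],"rot":[1,-1.3,3.6]},
  ],
)

```text
time_s: 2.3
eef_pos: [0.3931, 0.2186, 0.2362]
eef_rot: [0.097, 0.455, 0.879, -0.102]
wrist_force: [0.3, 0.0, 0.4]
opening: 0.002
grasp_force: 0.0
```

Call:
apply_moves(
  moves=[
    {"jaw":0,"offset":[-38,-1,10],"rot":[1,-1.3,3.6]},
    {"jaw":0,"offset":[-37,1,11],"rot":[1,-1.3,3.6]},
    {"jaw":0,"offset":[-37,4,11],"rot":[1,-1.3,3.6]},
    {"jaw":0,"offset":[-37,6,12],"rot":[1,-1.3,3.6]},
    {"jaw":0,"offset":[-36,9,13],"rot":[1,-1.3,3.6]},
  ],
)

```text
time_s: 2.92
eef_pos: [0.4991, 0.0545, 0.2393]
eef_rot: [0.141, 0.584, 0.785, -0.15]
wrist_force: [-0.2, 0.4, 0.6]
opening: -0.001
grasp_force: 0.0
```

```bash
python3 -c "
from plan import *
o=ctrl.get_obs();print(o['time_s'],o['eef_pos'],np.round(o['q'],2),o['wrist_force'])
plan([((.605,-.125,.2),88,-30,6),((.603,-.133,.024),88,-30,4)],0)"
```

```text
2.925 [0.4990972  0.05448251 0.23929322] [ 0.13  0.07  1.77 -0.43  1.33 -0.05] [-0.20246538  0.35472133  0.56083139]
--
{"jaw": 0, "offset": [-28.5, 9.2, 18.8], "rot": [0.7, -1.0, 3.0]},
{"jaw": 0, "offset": [-27.6, 11.0, 19.1], "rot": [0.8, -1.0, 2.9]},
{"jaw": 0, "offset": [-26.7, 12.6, 19.5], "rot": [0.7, -1.0, 3.0]},
{"jaw": 0, "offset": [-25.7, 14.2, 19.7], "rot": [0.8, -1.0, 2.9]},
{"jaw": 0, "offset": [-24.5, 15.7, 20.0], "rot": [0.7, -0.9, 3.0]},
--
{"jaw": 0, "offset": [-23.4, 17.3, 20.1], "rot": [0.8, -1.0, 2.9]},
{"jaw": 0, "offset": [20.2, -0.4, 39.1], "rot": [-0.0, -0.0, 0.0]},
{"jaw": 0, "offset": [20.3, -0.4, 39.1], "rot": [-0.0, -0.0, 0.0]},
{"jaw": 0, "offset": [20.2, -0.4, 39.2], "rot": [-0.0, -0.0, 0.0]},
{"jaw": 0, "offset": [20.3, -0.4, 39.1], "rot": [-0.0, -0.0, 0.0]},
```

Call:
apply_moves(
  moves=[
    {"jaw":0,"offset":[-28.5,9,19],"rot":[0.7,-1,3]},
    {"jaw":0,"offset":[-27.5,11,19],"rot":[0.8,-1,2.9]},
    {"jaw":0,"offset":[-26.5,12.5,19.5],"rot":[0.7,-1,3]},
    {"jaw":0,"offset":[-25.5,14,19.5],"rot":[0.8,-1,2.9]},
    {"jaw":0,"offset":[-24.5,15.5,20],"rot":[0.7,-1,3]},
  ],
)

```text
time_s: 3.55
eef_pos: [0.5867, -0.0944, 0.2058]
eef_rot: [0.174, 0.678, 0.691, -0.181]
wrist_force: [-0.4, -0.2, 0.4]
opening: -0.0
grasp_force: 0.0
```

Call:
apply_moves(
  moves=[
    {"jaw":0,"offset":[-23.5,17,20],"rot":[0.8,-1,2.9]},
    {"jaw":0,"offset":[20,0,39],"rot":[0,0,0]},
    {"jaw":0,"offset":[20,0,39],"rot":[0,0,0]},
    {"jaw":0,"offset":[20,0,39],"rot":[0,0,0]},
    {"jaw":0,"offset":[20,0,39],"rot":[0,0,0]},
  ],
)

```text
time_s: 4.18
eef_pos: [0.6031, -0.1323, 0.0233]
eef_rot: [0.18, 0.694, 0.672, -0.187]
wrist_force: [0.4, -0.2, -0.3]
opening: 0.003
grasp_force: 0.0
```

```bash
python3 -c "
from plan import *
from h import *
o=ctrl.get_obs();print(o['time_s'],o['eef_pos'],np.round(o['q'],2),o['wrist_force'])
im,d=snap('scene');cv2.imwrite('pics/s2.png',cv2.resize(im[180:360,200:440,::-1],None,fx=3,fy=3))"
```

```text
4.175 [ 0.6031493  -0.13232625  0.02334941] [-0.15  0.58  1.64 -0.65  0.96  0.27] [ 0.35810305 -0.24206909 -0.32165953]
```

View pics/s2.png

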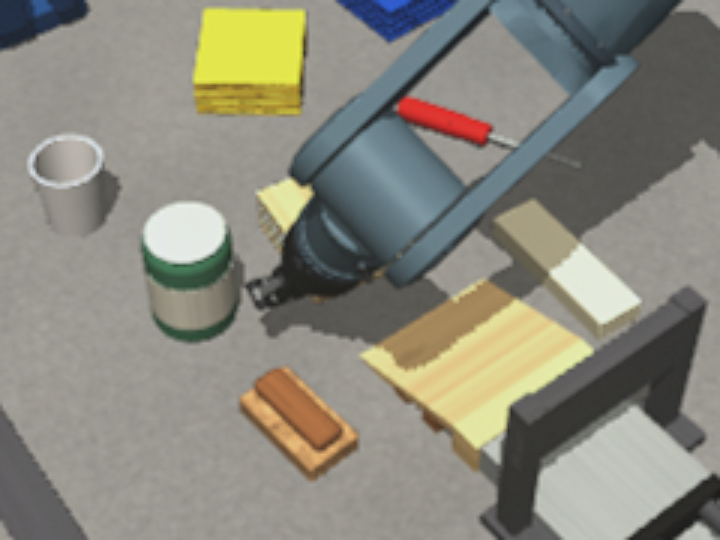

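The crop shows the fingers beside the block's right side at about (265,290), clear of the tin. I'll push left slowly and watch the force.

Call:
apply_moves(
  moves=[
    {"jaw":0,"offset":[0,-3,0],"rot":[0,0,0]},
    {"jaw":0,"offset":[0,-3,0],"rot":[0,0,0]},
    {"jaw":0,"offset":[0,-2,0],"rot":[0,0,0]},
    {"jaw":0,"offset":[0,-2,0],"rot":[0,0,0]},
    {"jaw":0,"offset":[0,-2,0],"rot":[0,0,0]},
  ],
)

```text
time_s: 4.85
eef_pos: [0.5933, -0.1318, 0.0266]
eef_rot: [0.182, 0.694, 0.672, -0.185]
wrist_force: [4.7, 1.5, 2.5]
opening: -0.001
grasp_force: 2.5
```

```bash
cat > look.py <<'E'
from meas import *
import sys
y0,y1=map(float,sys.argv[1:3]);z=float(sys.argv[3]) if len(sys.argv)>3 else .045
for n in ('scene','top'):
    im,d=snap(n);P=pts(n,d,np.ones(d.shape,bool));h=cv2.cvtColor(im,cv2.COLOR_RGB2HSV).reshape(-1,3)[(d>0).ravel()]
    m=(abs(P[:,2]-z)<.010)&(P[:,0]>.42)&(P[:,0]<.61)&(P[:,1]>y0)&(P[:,1]<y1)&(h[:,0]>15)&(h[:,0]<38)&(h[:,1]>50)
    Q=P[m];
    if len(Q)<50: print(n,len(Q));continue
    r=cv2.minAreaRect(Q[:,:2].astype(np.float32)*1000);print(n,len(Q),np.round(r[0],1),np.round(r[1],1),round(r[2],1),'zmed',np.median(Q[:,2]).round(4))
o=ctrl.get_obs();print(o['time_s'],o['eef_pos'],o['wrist_force'])
E
python3 look.py -.27 -.07
```

```text
scene 265 [ 542.9 -200.8] [73.6 65.5] 86.3 zmed 0.0441
top 1712 [ 517.3 -177.4] [120.6 112.1] 84.9 zmed 0.0449
4.95 [ 0.59306919 -0.13179516  0.02635182] [5.8619508  1.89401843 3.3676301 ]
```

Call:
apply_moves(
  moves=[
    {"jaw":0,"offset":[0,-3,0],"rot":[0,0,0]},
    {"jaw":0,"offset":[0,-3,0],"rot":[0,0,0]},
    {"jaw":0,"offset":[0,-3,0],"rot":[0,0,0]},
    {"jaw":0,"offset":[0,-2,0],"rot":[0,0,0]},
    {"jaw":0,"offset":[0,0,0],"rot":[0,0,0]},
  ],
)

```text
time_s: 5.58
eef_pos: [0.5807, -0.1314, 0.0252]
eef_rot: [0.18, 0.694, 0.672, -0.186]
wrist_force: [5.7, 2.0, 2.7]
opening: 0.003
grasp_force: 2.2
```

```bash
python3 look.py -.27 -.07
```

```text
scene 339 [ 533.5 -200.7] [73.7 80. ] 1.0 zmed 0.0442
top 1678 [ 510.1 -180.8] [112.8 116.4] 0.1 zmed 0.045
5.675 [ 0.58058445 -0.13147391  0.02500353] [4.83709672 2.1530999  3.4071895 ]
```

```bash
python3 -c "
from plan import *
plan([((.592,-.131,.025),88,-30,1),((.592,-.08,.15),88,-30,4),((.5156,-.27,.15),92.9,35,10),((.5156,-.268,.013),92.9,35,5)],.75)"
```

```text
--
{"jaw": 0.75, "offset": [0.7, 11.4, -0.4], "rot": [0.0, 0.1, 0.2]},
{"jaw": 0.75, "offset": [-4.6, -0.4, -33.4], "rot": [0.0, -0.0, -0.0]},
{"jaw": 0.75, "offset": [-4.5, -0.4, -33.5], "rot": [0.0, -0.0, -0.0]},
{"jaw": 0.75, "offset": [-4.6, -0.5, -33.4], "rot": [0.0, -0.0, -0.0]},
{"jaw": 0.75, "offset": [-4.5, -0.4, -33.5], "rot": [0.0, -0.0, -0.0]},
--
{"jaw": 0.75, "offset": [-16.7, -7.0, 9.6], "rot": [0.0, 6.5, -0.5]},
{"jaw": 0.75, "offset": [-17.6, -7.1, 7.7], "rot": [0.1, 6.5, -0.5]},
{"jaw": 0.75, "offset": [-18.3, -7.2, 5.6], "rot": [-0.0, 6.5, -0.6]},
{"jaw": 0.75, "offset": [-18.8, -7.5, 3.5], "rot": [0.0, 6.5, -0.5]},
{"jaw": 0.75, "offset": [-18.9, -7.6, 1.4], "rot": [0.0, 6.5, -0.5]},
--
{"jaw": 0.75, "offset": [-19.0, -7.8, -0.7], "rot": [0.1, 6.4, -0.5]},
{"jaw": 0.75, "offset": [-18.6, -7.9, -2.9], "rot": [-0.0, 6.5, -0.5]},
{"jaw": 0.75, "offset": [-18.2, -8.2, -4.9], "rot": [0.0, 6.5, -0.5]},
{"jaw": 0.75, "offset": [-17.4, -8.2, -7.0], "rot": [0.1, 6.5, -0.6]},
{"jaw": 0.75, "offset": [-16.4, -8.5, -8.8], "rot": [-0.0, 6.5, -0.5]},
--
{"jaw": 0.75, "offset": [-15.4, 0.0, 22.7], "rot": [-0.0, 0.0, 0.0]},
{"jaw": 0.75, "offset": [-15.4, 0.0, 22.7], "rot": [-0.0, 0.0, 0.0]},
{"jaw": 0.75, "offset": [-15.3, 0.1, 22.6], "rot": [-0.0, 0.0, 0.0]},
{"jaw": 0.75, "offset": [-15.4, -0.0, 22.7], "rot": [-0.0, 0.0, 0.0]},
{"jaw": 0.75, "offset": [-15.4, 0.0, 22.7], "rot": [-0.0, 0.0, 0.0]},
```

Call:
apply_moves(
  moves=[
    {"jaw":0,"offset":[0.5,11.5,0],"rot":[0,0,0]},
    {"jaw":0,"offset":[-4.5,0,-33.5],"rot":[0,0,0]},
    {"jaw":0,"offset":[-4.5,0,-33.5],"rot":[0,0,0]},
    {"jaw":0,"offset":[-4.5,0,-33.5],"rot":[0,0,0]},
    {"jaw":0.75,"offset":[-4.5,0,-33.5],"rot":[0,0,0]},
  ],
)

```text
time_s: 6.3
eef_pos: [0.5924, -0.0797, 0.1492]
eef_rot: [0.178, 0.694, 0.672, -0.188]
wrist_force: [0.2, -0.5, -0.6]
opening: 0.204
grasp_force: 0.0
```

Call:
apply_moves(
  moves=[
    {"jaw":0.75,"offset":[-16.5,-7,9.5],"rot":[0,6.5,-0.5]},
    {"jaw":0.75,"offset":[-17.5,-7,7.5],"rot":[0,6.5,-0.5]},
    {"jaw":0.75,"offset":[-18.5,-7,5.5],"rot":[0,6.5,-0.5]},
    {"jaw":0.75,"offset":[-19,-7.5,3.5],"rot":[0,6.5,-0.5]},
    {"jaw":0.75,"offset":[-19,-7.5,1.5],"rot":[0,6.5,-0.5]},
  ],
)

```text
time_s: 6.92
eef_pos: [0.5551, -0.1755, 0.1494]
eef_rot: [-0.022, 0.704, 0.71, 0.012]
wrist_force: [-0.8, 0.3, -1.3]
opening: 0.75
grasp_force: 0.0
```

Call:
apply_moves(
  moves=[
    {"jaw":0.75,"offset":[-19,-8,-0.5],"rot":[0,6.5,-0.5]},
    {"jaw":0.75,"offset":[-18.5,-8,-3],"rot":[0,6.5,-0.5]},
    {"jaw":0.75,"offset":[-18,-8,-5],"rot":[0,6.5,-0.5]},
    {"jaw":0.75,"offset":[-17.5,-8,-7],"rot":[0,6.5,-0.5]},
    {"jaw":0.75,"offset":[-16.5,-8.5,-9],"rot":[0,6.5,-0.5]},
  ],
)

```text
time_s: 7.55
eef_pos: [0.5171, -0.2708, 0.1495]
eef_rot: [-0.22, 0.657, 0.691, 0.21]
wrist_force: [0.7, -1.0, -0.2]
opening: 0.75
grasp_force: 0.0
```

```bash
python3 look.py -.27 -.07; python3 -c "
from plan import *
print(np.round(ctrl.get_obs()['q'],2))
plan([((.5156,-.268,.013),92.9,35,5)],.75)"
```

```text
scene 1248 [ 513.3 -179.1] [125.  114.4] 88.5 zmed 0.0441
top 1438 [ 509.1 -181.2] [110.5 116.1] 0.7 zmed 0.0448
7.65 [ 0.51562433 -0.27308681  0.14697762] [ 0.03032167  0.65680786 -0.72434943]
[-0.89  0.58  1.37  0.35  1.7  -0.98]
--
{"jaw": 0.75, "offset": [-14.7, 0.1, 22.4], "rot": [0.0, -0.1, -0.1]},
{"jaw": 0.75, "offset": [-14.6, 0.1, 22.5], "rot": [0.0, -0.0, -0.0]},
{"jaw": 0.75, "offset": [-14.6, 0.0, 22.5], "rot": [0.0, -0.1, -0.1]},
{"jaw": 0.75, "offset": [-14.6, 0.1, 22.5], "rot": [0.1, -0.1, -0.0]},
{"jaw": 0.75, "offset": [-14.6, 0.1, 22.5], "rot": [-0.0, -0.0, -0.1]},
```

Call:
apply_moves(
  moves=[
    {"jaw":0.75,"offset":[-14.6,0,22.5],"rot":[0,0,0]},
    {"jaw":0.75,"offset":[-14.6,0,22.5],"rot":[0,0,0]},
    {"jaw":0.75,"offset":[-14.6,0,22.5],"rot":[0,0,0]},
    {"jaw":0.75,"offset":[-14.6,0,22.5],"rot":[0,0,0]},
    {"jaw":0.75,"offset":[-14.6,0,22.5],"rot":[0,0,0]},
  ],
)

```text
time_s: 8.28
eef_pos: [0.5177, -0.2644, 0.0148]
eef_rot: [-0.218, 0.657, 0.691, 0.208]
wrist_force: [0.8, 0.2, -0.0]
opening: 0.749
grasp_force: 0.0
```

```bash
python3 -c "
from plan import *
from h import *
o=ctrl.get_obs();print(o['eef_pos'],o['wrist_force'])
im,d=snap('scene');cv2.imwrite('pics/s3.png',cv2.resize(im[180:360,200:440,::-1],None,fx=3,fy=3))
plan([((.5146,-.248,.013),92.9,35,5)],.75)"
```

```text
[ 0.5176662  -0.26435729  0.01478365] [ 0.79618884  0.19563573 -0.03643913]
--
{"jaw": 0.75, "offset": [2.6, -0.1, 1.4], "rot": [-0.0, -0.1, -0.0]},
{"jaw": 0.75, "offset": [2.6, -0.2, 1.4], "rot": [-0.1, -0.0, -0.0]},
{"jaw": 0.75, "offset": [2.6, -0.1, 1.5], "rot": [0.0, -0.1, -0.0]},
{"jaw": 0.75, "offset": [2.6, -0.1, 1.4], "rot": [-0.0, -0.0, -0.1]},
{"jaw": 0.75, "offset": [2.6, -0.1, 1.4], "rot": [-0.0, -0.1, 0.0]},
```

View pics/s3.png

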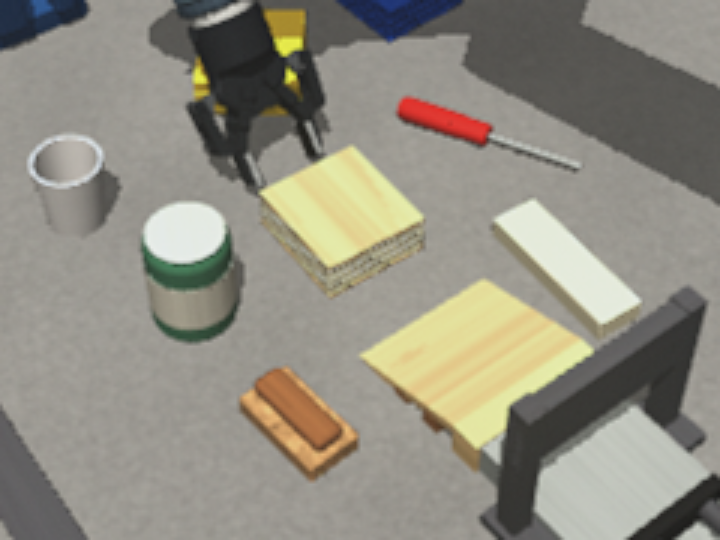

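The crop shows both open fingertips behind the tail, at about (250,185) and (320,150). I'll push forward level.

Call:
apply_moves(
  moves=[
    {"jaw":0.75,"offset":[6.6,0,4.6],"rot":[0,0,0]},
    {"jaw":0.75,"offset":[6.6,0,4.6],"rot":[0,0,0]},
    {"jaw":0.75,"offset":[6.6,0,4.6],"rot":[0,0,0]},
    {"jaw":0.75,"offset":[6.6,0,4.6],"rot":[0,0,0]},
    {"jaw":0.75,"offset":[6.6,0,4.6],"rot":[0,0,0]},
  ],
)

```text
time_s: 8.95
eef_pos: [0.5165, -0.2261, 0.0171]
eef_rot: [-0.216, 0.657, 0.692, 0.208]
wrist_force: [1.2, -5.1, 4.1]
opening: 0.752
grasp_force: 2.8
```

```bash
python3 look.py -.27 -.055
```

```text
scene 1262 [ 509.8 -163.9] [115.8 129.5] 1.7 zmed 0.0442
top 1238 [ 506.9 -162.7] [107.7 119.5] 3.3 zmed 0.0451
9.05 [ 0.51621068 -0.22500741  0.01684532] [ 0.54587315 -1.74650283  1.17595328]
```

Call:
apply_moves(
  moves=[
    {"jaw":0.75,"offset":[8.2,0,5.7],"rot":[0,0,0]},
    {"jaw":0.75,"offset":[8.2,0,5.7],"rot":[0,0,0]},
    {"jaw":0.75,"offset":[8.2,0,5.7],"rot":[0,0,0]},
    {"jaw":0.75,"offset":[8.2,0,5.7],"rot":[0,0,0]},
    {"jaw":0.75,"offset":[8.2,0,5.7],"rot":[0,0,0]},
  ],
)

```text
time_s: 9.68
eef_pos: [0.5138, -0.1763, 0.0167]
eef_rot: [-0.216, 0.657, 0.691, 0.208]
wrist_force: [0.7, -5.1, 3.9]
opening: 0.748
grasp_force: 2.8
```

Call:
apply_moves(
  moves=[
    {"jaw":0.75,"offset":[8.2,0,5.7],"rot":[0,0,0]},
    {"jaw":0.75,"offset":[8.2,0,5.7],"rot":[0,0,0]},
    {"jaw":0.75,"offset":[8.2,0,5.7],"rot":[0,0,0]},
    {"jaw":0.75,"offset":[8.2,0,5.7],"rot":[0,0,0]},
    {"jaw":0.75,"offset":[8.2,0,5.7],"rot":[0,0,0]},
  ],
)

```text
time_s: 10.3
eef_pos: [0.5112, -0.1265, 0.0165]
eef_rot: [-0.216, 0.657, 0.691, 0.207]
wrist_force: [0.7, -5.8, 0.3]
opening: 0.751
grasp_force: 2.7
```

```bash
cat > look2.py <<'E'
from h import *
# block top: fit by yellow points above ramp surface+35mm
u=np.array([-.0506,.9987]);l=np.array([-.9987,-.0506]);o=np.array([.4935,.1667])
for n in('top','scene'):
    im,d=snap(n);P=pts(n,d,np.ones(d.shape,bool));h=cv2.cvtColor(im,cv2.COLOR_RGB2HSV).reshape(-1,3)[(d>0).ravel()]
    s=(P[:,:2]-o)@u*1000+27;t=(P[:,:2]-o)@l*1000   # s: mm past lip edge (estimated)
    ramp=np.clip((s+195)*36/130,0,36)
    m=(P[:,2]*1000-ramp>14)&(P[:,2]<.11)&(abs(t)<90)&(s>-400)&(s<150)&(h[:,0]>15)&(h[:,0]<38)&(h[:,1]>50)
    Q=np.c_[s,t][m].astype(np.float32)
    msk=np.zeros(d.shape,bool);msk[d>0]=m;k=cv2.connectedComponentsWithStats(msk.astype(np.uint8));i=1+np.argmax(k[2][1:,4]);Q=Q[(k[1]==i)[d>0][m]]
    c=np.linalg.lstsq(np.c_[Q,np.ones(len(Q))],P[m][(k[1]==i)[d>0][m],2]*1000,rcond=None)[0]
    r=cv2.minAreaRect(Q);print(n,len(Q),'c',np.round(r[0],1),np.round(r[1],1),round(r[2],1),'s',np.percentile(Q[:,0],[1,99]).round(1),'t',np.percentile(Q[:,1],[1,99]).round(1),'tilt',c[:2].round(3),'z',np.median(P[m][:,2]).round(4))
ob=ctrl.get_obs();p=ob['eef_pos'];print(ob['time_s'],'tcp s,t,z',(p[:2]-o)@u*1000+27,(p[:2]-o)@l*1000,p[2]*1000,ob['wrist_force'])
E
python3 look2.py
```

```text
top 1489 c [-205.     5.3] [113.3 121.5] 87.7 s [-263.2 -146.4] t [-49.2  59.2] tilt [ 0.11  -0.012] z 0.0521
scene 1457 c [-207.4    0.6] [113.5 142. ] 89.9 s [-261.1 -141. ] t [-55.2  54.1] tilt [0.112 0.071] z 0.0508
10.4 tcp s,t,z -265.24949502461976 -2.539135727871268 16.452797864130257 [ 0.64508772 -0.66667652  0.42269233]
```

```bash
cat > edges.py <<'E'
from h import *
u=np.array([-.0506,.9987]);l=np.array([-.9987,-.0506]);o=np.array([.4935,.1667])
for n in('top','scene'):
    im,d=snap(n);P=pts(n,d,np.ones(d.shape,bool));
    s=(P[:,:2]-o)@u*1000+27;t=(P[:,:2]-o)@l*1000;z=P[:,2]*1000
    for a,b,zl,zh in((-265,-240,30,60),(-240,-210,30,70),(-210,-180,30,70),(-180,-150,35,80),(-120,-90,14,40),(-90,-60,20,45),(-60,-40,28,45),(-25,-8,28,42),(17,37,150,180),(50,90,14,30),(112,120,50,70)):
        m=(s>a)&(s<b)&(z>zl)&(z<zh)&(abs(t)<105);q=t[m]
        if len(q)>20: print(n,(a,b),len(q),np.percentile(q,[1,50,99]).round(1),'mid',np.percentile(q,[1,99]).mean().round(1))
E
python3 edges.py
```

```text
top (-265, -240) 226 [-49.2 -13.3  26.8] mid -11.2
top (-240, -210) 366 [-49.1  -3.3  48.3] mid -0.4
top (-210, -180) 448 [-48.9   6.6  59.8] mid 5.4
top (-180, -150) 402 [-49.8  -0.2  58. ] mid 4.1
top (-120, -90) 219 [-74.5 -46.6  -8.9] mid -41.7
top (-90, -60) 116 [-73.5 -59.3 -35.9] mid -54.7
top (17, 37) 362 [-93.9 -39.4  20.1] mid -36.9
top (50, 90) 248 [-68.9 -25.3  28.6] mid -20.1
top (112, 120) 116 [-48.1   0.7  50.5] mid 1.2
scene (-265, -240) 224 [-55.4  -4.7  55.1] mid -0.1
scene (-240, -210) 320 [-54.7  -4.6  54. ] mid -0.4
scene (-210, -180) 353 [-55.1  -6.8  54.5] mid -0.3
scene (-180, -150) 353 [-55.   -6.9  55. ] mid 0.0
scene (-120, -90) 450 [-79.7  -7.  104.7] mid 12.5
scene (-90, -60) 481 [-79.7  -7.3 103.5] mid 11.9
scene (-60, -40) 298 [-80.2 -17.5  69.3] mid -5.5
scene (-25, -8) 34 [-75.6 -69.4 -55.3] mid -65.5
scene (17, 37) 526 [-101.1  -16.    89.9] mid -5.6
scene (50, 90) 807 [-75.3  -9.1  66.3] mid -4.5
scene (112, 120) 83 [-54.4  -8.7  45.3] mid -4.6
```

Call:
apply_moves(
  moves=[
    {"jaw":0.75,"offset":[8.2,0.7,5.7],"rot":[0,0,0]},
    {"jaw":0.75,"offset":[8.2,0.7,5.7],"rot":[0,0,0]},
    {"jaw":0.75,"offset":[8.2,0.7,5.7],"rot":[0,0,0]},
    {"jaw":0.75,"offset":[8.2,0.7,5.7],"rot":[0,0,0]},
    {"jaw":0.75,"offset":[8.2,0.7,5.7],"rot":[0,0,0]},
  ],
)

```text
time_s: 11.12
eef_pos: [0.5116, -0.0746, 0.0163]
eef_rot: [-0.218, 0.657, 0.691, 0.208]
wrist_force: [-0.5, -2.8, -2.9]
opening: 0.747
grasp_force: 1.8
```

```bash
python3 look2.py
```

```text
top 1619 c [-154.5    1.4] [113.4 123.3] 88.6 s [-213.8  -94.3] t [-52.4  56.4] tilt [ 0.222 -0.014] z 0.0597
scene 1443 c [-159.2   -4.1] [138.3 114.9] 1.9 s [-212.5  -90.8] t [-58.8  50.8] tilt [0.236 0.066] z 0.0574
11.225 tcp s,t,z -213.85235111015288 -5.713261741274448 16.587026990278193 [-0.40175569  0.45838281  0.05587015]
```

Call:
apply_moves(
  moves=[
    {"jaw":0.75,"offset":[9.6,0.3,3.7],"rot":[0,0,0]},
    {"jaw":0.75,"offset":[9.6,0.3,3.7],"rot":[0,0,0]},
    {"jaw":0.75,"offset":[9.6,0.2,3.7],"rot":[0,0,0]},
    {"jaw":0.75,"offset":[9.6,0,3.7],"rot":[0,0,0]},
    {"jaw":0.75,"offset":[9.6,0,3.7],"rot":[0,0,0]},
  ],
)

```text
time_s: 11.85
eef_pos: [0.5102, -0.0251, 0.0292]
eef_rot: [-0.217, 0.657, 0.691, 0.208]
wrist_force: [0.6, -3.9, -2.2]
opening: 0.749
grasp_force: 2.1
```

```bash
python3 look2.py
```

```text
top 1731 c [-1.181e+02  1.000e-01] [112.7 153.5] 90.0 s [-165.5  -43.2] t [-53.5  55.2] tilt [ 0.222 -0.011] z 0.0718
scene 1521 c [-108.    -4.3] [136.4 114.3] 0.8 s [-162.5  -43.1] t [-60.2  49.9] tilt [0.25  0.059] z 0.0703
11.95 tcp s,t,z -164.45390515618513 -6.716782424893405 29.294206061654982 [-0.3669178  -0.80640804 -0.64591614]
```

Call:
apply_moves(
  moves=[
    {"jaw":0.75,"offset":[9.6,0,3.7],"rot":[0,0,0]},
    {"jaw":0.75,"offset":[9.6,0,3.7],"rot":[0,0,0]},
    {"jaw":0.75,"offset":[9.6,0,3.7],"rot":[0,0,0]},
    {"jaw":0.75,"offset":[9.6,0,3.7],"rot":[0,0,0]},
    {"jaw":0.75,"offset":[9.6,0,3.7],"rot":[0,0,0]},
  ],
)

```text
time_s: 12.58
eef_pos: [0.5092, 0.0226, 0.0422]
eef_rot: [-0.215, 0.658, 0.691, 0.208]
wrist_force: [0.6, -10.1, 4.4]
opening: 0.75
grasp_force: 4.3
```

```bash
python3 look2.py
```

```text
top 1841 c [-59.4  -0.9] [114.8 128. ] 88.0 s [-117.2    3.7] t [-54.8  54. ] tilt [ 0.208 -0.03 ] z 0.0833
scene 1273 c [-74.6  -6. ] [110.  114.6] 0.8 s [-120.5  -22.3] t [-61.7  48.5] tilt [0.124 0.061] z 0.0796
12.675 tcp s,t,z -115.46196571603002 -7.306502696752142 42.13309852019297 [-0.37205252  0.62052288  0.13062392]
```

Call:
apply_moves(
  moves=[
    {"jaw":0.75,"offset":[8.2,-0.2,5.7],"rot":[0,0,0]},
    {"jaw":0.75,"offset":[8.2,-0.2,5.7],"rot":[0,0,0]},
    {"jaw":0.75,"offset":[8.2,-0.2,5.7],"rot":[0,0,0]},
    {"jaw":0.75,"offset":[8.2,-0.2,5.7],"rot":[0,0,0]},
    {"jaw":0.75,"offset":[8.2,-0.2,5.7],"rot":[0,0,0]},
  ],
)

```text
time_s: 13.3
eef_pos: [0.5042, 0.0748, 0.0415]
eef_rot: [-0.217, 0.657, 0.691, 0.208]
wrist_force: [0.5, -3.5, 0.6]
opening: 0.751
grasp_force: 1.8
```

```bash
python3 look2.py; python3 edges.py | tail -8; python3 -c "
from h import *
im,d=snap('scene');cv2.imwrite('pics/s4.png',cv2.resize(im[200:420,260:500,::-1],None,fx=2.7,fy=2.7))"
```

```text
top 1300 c [-30.1   4.3] [119.5 105.8] 89.9 s [-62.9  21.9] t [-53.4  55.2] tilt [0.014 0.004] z 0.08
scene 707 c [ 45.  -15.1] [134.   39.8] 88.0 s [26.7 63.5] t [-62.9  48.1] tilt [-0.235 -0.013] z 0.077
13.4 tcp s,t,z -64.10566888098107 -4.917630009458216 41.23761818702743 [ 0.01124398 -0.07546917 -0.47347909]
top (112, 120) 117 [-46.8   2.1  51.2] mid 2.2
scene (-120, -90) 325 [-79.9  -7.3 104.1] mid 12.1
scene (-90, -60) 184 [-80.4 -56.3 104.7] mid 12.2
scene (-60, -40) 71 [-80.5 -69.3 -54.6] mid -67.5
scene (-25, -8) 34 [-75.6 -70.7 -56.6] mid -66.1
scene (17, 37) 525 [-100.7  -13.3   90.8] mid -4.9
scene (50, 90) 717 [-86.8 -11.   65.8] mid -10.5
scene (112, 120) 82 [-54.  -10.3  43.6] mid -5.2
```

View pics/s4.png

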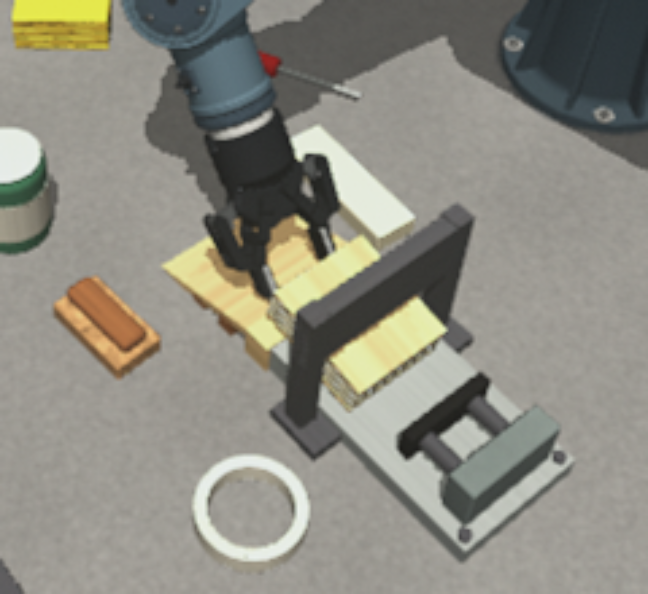

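The crop shows the block flat on the top, half under the bridge at about (370,320), with the hand clear. I'll go on level, then slowly towards the buffer.

Call:
apply_moves(
  moves=[
    {"jaw":0.75,"offset":[8.8,0,4.9],"rot":[0,0,0]},
    {"jaw":0.75,"offset":[8.8,0,4.9],"rot":[0,0,0]},
    {"jaw":0.75,"offset":[8.8,0,4.9],"rot":[0,0,0]},
    {"jaw":0.75,"offset":[6.6,0,4.6],"rot":[0,0,0]},
    {"jaw":0.75,"offset":[4.1,0,2.9],"rot":[0,0,0]},
  ],
)

```text
time_s: 14.18
eef_pos: [0.5017, 0.1178, 0.0444]
eef_rot: [-0.217, 0.657, 0.691, 0.208]
wrist_force: [0.1, -2.7, -2.3]
opening: 0.751
grasp_force: 1.1
```

```bash
python3 look2.py
```

```text
top 702 c [1.  4.7] [ 44.1 119.4] 0.4 s [-20.3  22.4] t [-52.9  55.7] tilt [0.141 0.012] z 0.0732
scene 1442 c [ 65.  -14.7] [134.8  82.2] 89.0 s [ 27.3 104.7] t [-60.5  50.4] tilt [-0.162  0.004] z 0.0706
14.275 tcp s,t,z -21.993470284053238 -5.63059799479766 44.58031761085083 [-0.02332136 -0.54404166  0.96647084]
```

Call:
apply_moves(
  moves=[
    {"jaw":0.75,"offset":[1.6,0,1.1],"rot":[0,0,0]},
    {"jaw":0.75,"offset":[1.6,0,1.1],"rot":[0,0,0]},
    {"jaw":0.75,"offset":[1.6,0,1.1],"rot":[0,0,0]},
    {"jaw":0.75,"offset":[1.6,0,1.1],"rot":[0,0,0]},
    {"jaw":0.75,"offset":[1.6,0,1.1],"rot":[0,0,0]},
  ],
)

```text
time_s: 14.9
eef_pos: [0.5015, 0.1269, 0.0445]
eef_rot: [-0.217, 0.657, 0.691, 0.208]
wrist_force: [0.3, -2.7, -1.4]
opening: 0.751
grasp_force: 1.1
```

Call:
apply_moves(
  moves=[
    {"jaw":0.75,"offset":[1.6,0,1.1],"rot":[0,0,0]},
    {"jaw":0.75,"offset":[1.6,0,1.1],"rot":[0,0,0]},
    {"jaw":0.75,"offset":[0.8,0,0.6],"rot":[0,0,0]},
    {"jaw":0.75,"offset":[0.8,0,0.6],"rot":[0,0,0]},
    {"jaw":0.75,"offset":[0.8,0,0.6],"rot":[0,0,0]},
  ],
)

```text
time_s: 15.52
eef_pos: [0.5014, 0.1329, 0.0443]
eef_rot: [-0.216, 0.657, 0.691, 0.207]
wrist_force: [-0.5, -6.8, -2.2]
opening: 0.749
grasp_force: 3.3
```

```bash
cat > buf.py <<'E'
from h import *
u=np.array([-.0506,.9987]);l=np.array([-.9987,-.0506]);o=np.array([.4935,.1667])
for n in('top','scene'):
    im,d=snap(n);b=ctrl.outline_of(n,'buffer')
    P=pts(n,d,np.ones(d.shape,bool));s=(P[:,:2]-o)@u*1000+27;t=(P[:,:2]-o)@l*1000;z=P[:,2]*1000
    g=im.reshape(-1,3)[(d>0).ravel()].max(1)
    m=(abs(z-59)<5)&(abs(t)<45)&(s>95)&(s<165)&(g<60);print(n,'pad top s',m.sum(),np.percentile(s[m],[2,50,98]).round(1) if m.sum() else '')
E
python3 buf.py; python3 look2.py
```

```text
top pad top s 62 [122.  124.9 129.1]
scene pad top s 209 [118.3 126.3 133.1]
top 905 c [89.5  1.1] [110.4  66.2] 89.5 s [ 57.4 120.6] t [-51.2  55.5] tilt [-0.144 -0.018] z 0.0717
scene 1706 c [ 72.4 -15.7] [135.5  95.8] 89.0 s [ 27.5 118.9] t [-60.1  49.6] tilt [-0.137  0.015] z 0.0709
15.825 tcp s,t,z -7.016407294704983 -6.097492224122102 44.285494822627044 [-0.23446738 -5.51053487 -2.78277921]
```

Call:
apply_moves(
  moves=[
    {"jaw":0.75,"offset":[1.2,0,0.8],"rot":[0,0,0]},
    {"jaw":0.75,"offset":[1.2,0,0.8],"rot":[0,0,0]},
    {"jaw":0.75,"offset":[0.8,0,0.6],"rot":[0,0,0]},
    {"jaw":0.75,"offset":[0.8,0,0.6],"rot":[0,0,0]},
    {"jaw":0.75,"offset":[0.8,0,0.6],"rot":[0,0,0]},
  ],
)

```text
time_s: 16.45
eef_pos: [0.5011, 0.1385, 0.0442]
eef_rot: [-0.216, 0.657, 0.692, 0.207]
wrist_force: [-0.2, -8.1, -1.5]
opening: 0.749
grasp_force: 4.1
```

```bash
python3 buf.py; python3 look2.py
```

```text
top pad top s 67 [127.4 130.8 134.2]
scene pad top s 209 [123.6 131.6 138.5]
top 988 c [92.   1.7] [ 70.8 109.4] 0.2 s [ 57.1 126. ] t [-51.4  55.4] tilt [-0.133 -0.004] z 0.0713
scene 1803 c [ 75.1 -14.2] [133.7 101.1] 89.4 s [ 28.  124.4] t [-60.3  49.1] tilt [-0.134  0.013] z 0.0709
16.75 tcp s,t,z -1.4530911075701738 -6.163877884866224 44.18302767060921 [-0.61947073 -7.58075456 -2.34179286]
```

Call:
apply_moves(
  moves=[
    {"jaw":0.75,"offset":[0.8,0,0.6],"rot":[0,0,0]},
    {"jaw":0.75,"offset":[0.8,0,0.6],"rot":[0,0,0]},
    {"jaw":0.75,"offset":[0.8,0,0.6],"rot":[0,0,0]},
    {"jaw":0.75,"offset":[0.8,0,0.6],"rot":[0,0,0]},
    {"jaw":0.75,"offset":[0,0,0],"rot":[0,0,0]},
  ],
)

```text
time_s: 17.38
eef_pos: [0.5009, 0.1424, 0.044]
eef_rot: [-0.216, 0.657, 0.692, 0.207]
wrist_force: [-0.4, -7.9, -3.5]
opening: 0.753
grasp_force: 4.2
```

```bash
python3 buf.py; python3 look2.py
```

```text
top pad top s 53 [130.8 134.8 138.9]
scene pad top s 214 [127.2 135.4 142.3]
top 1066 c [93.9  1.3] [110.3  76.8] 89.6 s [ 57.  131.1] t [-51.5  55.7] tilt [-0.144 -0.007] z 0.0712
scene 1876 c [ 77.7 -15.4] [135.3 103.4] 88.8 s [ 28.3 128.3] t [-60.1  49. ] tilt [-0.133  0.015] z 0.0713
17.675 tcp s,t,z 2.299523835615581 -6.2186398402968415 44.01041059501641 [-0.34438392 -8.89748342 -2.03947633]
```

The tips feel a downward load, so the tail may be hanging on them. I'll draw the tips down.

Call:
apply_moves(
  moves=[
    {"jaw":0.75,"offset":[-0.9,0,1.2],"rot":[0,0,0]},
    {"jaw":0.75,"offset":[-0.9,0,1.2],"rot":[0,0,0]},
    {"jaw":0.75,"offset":[-0.9,0,1.2],"rot":[0,0,0]},
    {"jaw":0.75,"offset":[-0.6,0,0.8],"rot":[0,0,0]},
    {"jaw":0.75,"offset":[0,0,0],"rot":[0,0,0]},
  ],
)

```text
time_s: 18.3
eef_pos: [0.5011, 0.1418, 0.0384]
eef_rot: [-0.216, 0.657, 0.692, 0.207]
wrist_force: [-0.4, -9.8, -2.1]
opening: 0.749
grasp_force: 5.0
```

```bash
python3 buf.py; python3 look2.py
```

```text
top pad top s 70 [130.1 133.2 136.9]
scene pad top s 211 [126.6 134.5 141.7]
top 1022 c [94.3  1. ] [ 76.  110.4] 0.4 s [ 57.6 128.5] t [-51.8  55.2] tilt [-0.088 -0.009] z 0.0694
scene 1851 c [ 75.6 -16.3] [136.9 105.4] 89.6 s [ 26.4 127.3] t [-60.6  49.4] tilt [-0.096  0.005] z 0.0691
18.6 tcp s,t,z 1.8375286827808353 -6.2759326249735174 38.432615037597 [ -1.04016356 -10.50626334  -1.68510273]
```

Call:
apply_moves(
  moves=[
    {"jaw":0.75,"offset":[-0.6,0,0.8],"rot":[0,0,0]},
    {"jaw":0.75,"offset":[-0.6,0,0.8],"rot":[0,0,0]},
    {"jaw":0.75,"offset":[-0.6,0,0.8],"rot":[0,0,0]},
    {"jaw":0.75,"offset":[0,0,0],"rot":[0,0,0]},
    {"jaw":0.75,"offset":[0,0,0],"rot":[0,0,0]},
  ],
)

```text
time_s: 19.23
eef_pos: [0.5011, 0.1418, 0.0354]
eef_rot: [-0.216, 0.657, 0.692, 0.207]
wrist_force: [-0.3, -9.8, -2.6]
opening: 0.744
grasp_force: 4.9
```

```bash
python3 buf.py; python3 look2.py
```

```text
top pad top s 71 [130.  133.3 137.2]
scene pad top s 215 [126.4 134.3 141.1]
top 1025 c [93.2  1.2] [ 73.1 109.7] 0.4 s [ 58.1 128.4] t [-51.3  55.3] tilt [-0.052 -0.008] z 0.0684
scene 1861 c [ 75.1 -13.8] [134.6 105.7] 89.1 s [ 25.6 126.7] t [-60.4  49.6] tilt [-0.07   0.008] z 0.068
19.525 tcp s,t,z 1.7536063412338407 -6.2821370122543225 35.41107973141831 [-0.61703994 -9.13749986 -1.95565488]
```

Call:
apply_moves(
  moves=[
    {"jaw":0.75,"offset":[-0.6,0,0.8],"rot":[0,0,0]},
    {"jaw":0.75,"offset":[-0.6,0,0.8],"rot":[0,0,0]},
    {"jaw":0.75,"offset":[0,0,0],"rot":[0,0,0]},
    {"jaw":0.75,"offset":[0,0,0],"rot":[0,0,0]},
    {"jaw":0.75,"offset":[0,0,0],"rot":[0,0,0]},
  ],
)

```text
time_s: 20.15
eef_pos: [0.5011, 0.1418, 0.0336]
eef_rot: [-0.216, 0.657, 0.692, 0.207]
wrist_force: [-1.4, -9.2, -0.9]
opening: 0.748
grasp_force: 5.5
```

```bash
python3 buf.py; python3 look2.py
```

```text
top pad top s 70 [130.3 133.3 136.7]
scene pad top s 215 [126.1 134.2 141.2]
top 1013 c [93.3  1.5] [ 72.  110.1] 0.0 s [ 58.1 128.6] t [-51.7  55.2] tilt [-0.038 -0.007] z 0.0679
scene 1861 c [ 74.6 -15. ] [106.1 132.5] 0.5 s [ 24.7 126.5] t [-60.2  49.4] tilt [-0.053  0.011] z 0.0671
20.45 tcp s,t,z 1.7520007574673038 -6.288592744879833 33.581822106685 [ -0.90215906 -10.11035241  -1.21355396]
```

Call:
apply_moves(
  moves=[
    {"jaw":0.75,"offset":[-0.6,0,0.8],"rot":[0,0,0]},
    {"jaw":0.75,"offset":[-0.6,0,0.8],"rot":[0,0,0]},
    {"jaw":0.75,"offset":[-0.6,0,0.8],"rot":[0,0,0]},
    {"jaw":0.75,"offset":[-1.6,0,-1.1],"rot":[0,0,0]},
    {"jaw":0.75,"offset":[-1.6,0,-1.1],"rot":[0,0,0]},
  ],
)

```text
time_s: 21.08
eef_pos: [0.5011, 0.1413, 0.0333]
eef_rot: [-0.219, 0.656, 0.691, 0.21]
wrist_force: [0.1, 6.6, 12.9]
opening: 0.75
grasp_force: 8.2
```

```bash
python3 buf.py; python3 look2.py
```

```text
top pad top s 64 [129.8 132.7 136. ]
scene pad top s 209 [125.4 133.8 140.8]
top 1011 c [93.6  1.2] [109.7  72.3] 89.4 s [ 58.7 128.3] t [-51.7  55.3] tilt [-0.03  -0.004] z 0.0667
scene 1797 c [ 74.5 -14.8] [105.9 133.5] 0.2 s [ 24.3 126.1] t [-60.3  49.7] tilt [-0.042 -0.009] z 0.0665
21.375 tcp s,t,z 1.3044644592635883 -6.3478441633471 33.27735355233559 [-2.05220178  3.40662387 15.70819257]
```

The tips rest on the plate now, so I'll ease up slightly and draw back.

Call:
apply_moves(
  moves=[
    {"jaw":0.75,"offset":[0.6,0,-0.8],"rot":[0,0,0]},
    {"jaw":0.75,"offset":[0.6,0,-0.8],"rot":[0,0,0]},
    {"jaw":0.75,"offset":[0,0,0],"rot":[0,0,0]},
    {"jaw":0.75,"offset":[-1.6,0,-1.1],"rot":[0,0,0]},
    {"jaw":0.75,"offset":[0,0,0],"rot":[0,0,0]},
  ],
)

```text
time_s: 22.0
eef_pos: [0.501, 0.1382, 0.0334]
eef_rot: [-0.218, 0.657, 0.691, 0.208]
wrist_force: [-0.3, 3.9, 6.9]
opening: 0.748
grasp_force: 3.3
```

```bash
python3 buf.py; python3 look2.py; python3 -c "
from h import *
im,d=snap('scene');cv2.imwrite('pics/s5.png',cv2.resize(im[260:420,320:500,::-1],None,fx=3.6,fy=3.6,interpolation=cv2.INTER_CUBIC))"
```

```text
top pad top s 62 [129.6 132.8 136.2]
scene pad top s 208 [126.  133.8 140.8]
top 1007 c [93.8  1.9] [110.1  72.6] 88.8 s [ 58.6 128.2] t [-51.6  55.2] tilt [-0.039 -0.005] z 0.0668
scene 1807 c [ 74.7 -13.8] [105.9 132.7] 0.3 s [ 24.1 126.2] t [-60.1  49. ] tilt [-0.044 -0.004] z 0.0664
22.3 tcp s,t,z -1.8350101980726912 -5.992905294311853 33.446978549888314 [-0.80536418  3.84958004  6.83194073]
```

View pics/s5.png

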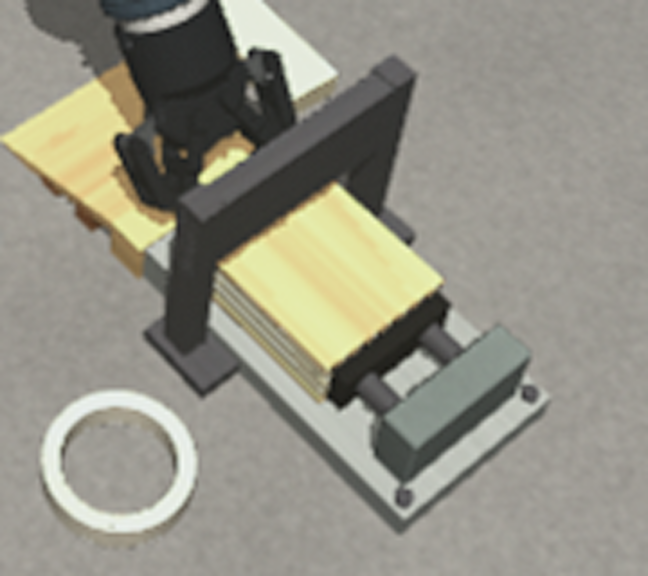

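The crop shows the block lying in the cradle against the pad. The hand moved back 3 mm and the block stayed, so it is held by the lip. Withdrawing now.

Call:
apply_moves(
  moves=[
    {"jaw":0.75,"offset":[-1.5,0,-2.8],"rot":[0,0,0]},
    {"jaw":0.75,"offset":[-6,0,-7],"rot":[0,0,0]},
    {"jaw":0.75,"offset":[-10,0,-15],"rot":[0,0,0]},
    {"jaw":0.75,"offset":[-5,0,-30],"rot":[0,0,0]},
    {"jaw":0.75,"offset":[0,0,-40],"rot":[0,0,0]},
  ],
)

```text
time_s: 22.98
eef_pos: [0.5038, 0.063, 0.0978]
eef_rot: [-0.218, 0.658, 0.691, 0.207]
wrist_force: [1.0, -0.6, -0.2]
opening: 0.747
grasp_force: 0.0
```

Call:
apply_moves(
  moves=[
    {"jaw":0.75,"offset":[0,0,-40],"rot":[0,0,0]},
    {"jaw":0.75,"offset":[0,0,-40],"rot":[0,0,0]},
    {"jaw":0.75,"offset":[0,0,-30],"rot":[0,0,0]},
    {"jaw":0.75,"offset":[0,0,0],"rot":[0,0,0]},
    {"jaw":0.75,"offset":[0,0,0],"rot":[0,0,0]},
  ],
)

```text
time_s: 23.6
eef_pos: [0.5069, 0.0016, 0.1869]
eef_rot: [-0.218, 0.657, 0.691, 0.208]
wrist_force: [-0.2, 0.2, -0.2]
opening: 0.744
grasp_force: 0.0
```

```bash
python3 buf.py; python3 look2.py; python3 edges.py|grep -E "50, 90|112"
python3 - <<'E'
from h import *
u=np.array([-.0506,.9987]);l=np.array([-.9987,-.0506]);o=np.array([.4935,.1667])
im,d=snap('top');P=pts('top',d,np.ones(d.shape,bool));s=(P[:,:2]-o)@u*1000+27;t=(P[:,:2]-o)@l*1000;z=P[:,2]*1000
for a in range(-30,150,6):
    m=(s>a)&(s<a+6)&(abs(t)<40);print(a,np.median(z[m]).round(1),end=' | ')
for n in('tin','sander','offcut'):
    r=ctrl.outline_of('top',n)[0];Q=pts('top',d,r['region']);print(n,np.median(Q,0).round(3),Q.min(0).round(3),Q.max(0).round(3))
cv2.imwrite('pics/t6.png',cv2.resize(im[150:310,120:340,::-1],None,fx=3.5,fy=3.5,interpolation=cv2.INTER_CUBIC))
E
```

```text
top pad top s 57 [129.8 132.8 136.5]
scene pad top s 212 [125.8 133.7 140.8]
top 1008 c [93.6  1.2] [ 71.4 109.9] 0.6 s [ 58.6 128.3] t [-51.4  55.1] tilt [-0.021  0.005] z 0.0665
scene 1819 c [ 74.4 -14. ] [105.1 135.4] 0.3 s [ 24.2 126. ] t [-60.2  49.6] tilt [-0.047 -0.011] z 0.0664
23.9 tcp s,t,z -137.8817726706869 -5.211134115289504 187.000428253458 [0.36937383 0.12060557 0.26898324]
top (50, 90) 70 [-70.1  63.3 102. ] mid 16.0
top (112, 120) 107 [-51.8   5.   55.4] mid 1.8
scene (50, 90) 151 [-88.1 -66.2  94.3] mid 3.1
scene (112, 120) 137 [-59.6  -9.9  49. ] mid -5.3
-30 34.4 | -24 33.5 | -18 34.3 | -12 34.3 | -6 33.5 | 0 47.0 | 6 66.6 | 12 126.7 | 18 161.6 | 24 167.5 | 30 168.5 | 36 165.2 | 42 nan | 48 nan | 54 65.6 | 60 68.1 | 66 68.2 | 72 67.2 | 78 66.8 | 84 66.4 | 90 66.6 | 96 67.5 | 102 66.5 | 108 67.6 | 114 66.8 | 120 64.8 | 126 59.1 | 132 60.1 | 138 51.1 | 144 46.9 |
  return _methods._mean(a, axis=axis, dtype=dtype,
  ret = ret.dtype.type(ret / rcount)
Traceback (most recent call last):
IndexError: list index out of range
```

The block lies flat with its top at 67 mm from tail to nose, square to within about 0.5°, and the hand is clear.

```bash
python3 -c "
from bench import ctrl
print(ctrl.hand_in())"
```

```text
the job is handed in; nothing more can be done
None
```

The block is pushed up the ramp and under the bridge and lies flat and square in the cradle, held against the lip by the buffer, with the hand clear; I kept away from the tin, sander and offcut but did not re-measure them, and the job is handed in (verdict not shown).

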